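# Unstack turned metal hardware into its nests

## Task

Take the two stacks of metal hardware apart and lay each piece flat in the wooden nest cut to its shape and size: the large round plate, the hexagonal plate, the small round collar, the square block, and the ball knob in the dimple block. The ball's polish marks easily, so lower it gently into its dimple rather than dropping or pressing it.

Things in the scene. Friction and masses are not known exactly. Their poses are not given: they have to be found in the camera images.
- round_plate: Large round flat aluminium plate, 66 mm diameter, 20 mm thick, dark 16 mm bore mark in the middle of the top; 0.3-0.65 kg. At the start it lies on the bench as the bottom of one of the two stacks. Origin: centre of its underside; z up.
- hex_plate: Hexagonal flat aluminium plate, 60 mm across flats (69 mm across corners), 20 mm thick; 0.3-0.65 kg. At the start it lies on the bench as the bottom of the other stack. Origin: centre of its underside; z up. The x axis is square to one pair of flats (other pairs every 60 degrees).
- round_collar: Small round brass collar, 44 mm diameter, 20 mm thick, with a 20 mm through bore; about 0.2 kg. At the start it lies on top of the round plate or the hexagonal plate, its bore carrying the ball knob. Origin: centre of its underside; z up.
- square_block: Square brass block, 40 x 40 mm, 20 mm thick, with a small dark bore mark on top; about 0.2 kg. At the start it lies on top of whichever plate the collar is not on. Origin: centre of its underside; z up. x and y axes are square to its sides.
- ball_knob: Polished steel ball knob, 38 mm diameter, about 0.12 kg, easily marked. At the start it rests in the bore of the round collar, its centre 36 mm above the collar's underside, 16 mm above its top: fingertips must stay above the collar's top to close on the ball, since the collar is wider. Origin: the ball's centre.
- nest_round_large: Nest of the large round plate. Fixed light-wood nest with a grey felt floor, round, 98 mm outside, round recess 82 mm wide; felt floor 8 mm above its underside, rim 12 mm above it (recess 4 mm deep). Origin: centre of its underside, on the bench.
- nest_hex: Nest of the hexagonal plate. Fixed light-wood nest with a grey felt floor, hexagonal, 92 mm across flats outside, hexagonal recess 76 mm across flats; felt floor 8 mm above its underside, rim 12 mm above it (recess 4 mm deep). Origin: centre of its underside, on the bench. The x axis is square to one pair of the recess's flats.
- nest_round_small: Nest of the small round collar. Fixed light-wood nest with a grey felt floor, round, 78 mm outside, round recess 62 mm wide; felt floor 8 mm above its underside, rim 12 mm above it (recess 4 mm deep). Origin: centre of its underside, on the bench.
- nest_square: Nest of the square block. Fixed light-wood nest with a grey felt floor, square, 74 mm outside, square recess 58 mm wide; felt floor 8 mm above its underside, rim 12 mm above it (recess 4 mm deep). Origin: centre of its underside, on the bench. x and y axes are square to the recess's sides.
- nest_ball: Dimple block of the ball knob. Fixed round light-wood block, 68 mm diameter, 16 mm high, with a round pocket 26 mm wide in its top, in which the ball settles with its centre about 30 mm above the bench. Origin: centre of its underside, on the bench.
Things that resemble listed ones, but are neither listed nor needed, are in the scene too. Leave any purple or turquoise look-alike of the square_block alone.

How it is judged:
By the outcome, as a careful person would: the job done as asked, in the order asked, and still so for the second after the job is handed in, with the robot touching nothing.
It also fails if it takes over 128 s, if anything falls off the work surface, if the arm or the gripper's body presses on something with over 40 N, if the wrist force passes 120 N, or if a joint passes its speed limit or range.

## Robot

A 7-joint arm with a two-finger parallel gripper is mounted at the origin on a cart in front of the work surface, level with it; the furniture and walls round the work are solid. World frame = base frame: x ahead of the robot, y to its left, z up, the work surface at z = 0. Lengths are in m, angles in rad, forces in N, time in s.
With the tool pointing down it reaches from about 0.4 to 0.875 m from the base axis. Payload 19.3 kg.
Tool frame: the origin (TCP) lies at the very end of the fingers, on their centre line; the grasp point (between the pads) lies 19 mm behind it; z points along the fingers, y is the line along which they close (so a half turn about z gives the same grasp; the last joint's range is limited). The gripper opens to 85 mm and grips with 20 to 120 N. Pads are 22 mm wide; open, the fingers measure 114 mm over their backs; the gripper's body (76 mm by 85 mm) begins 54 mm behind the grasp point. The pads swing forward as they close: fully open they stand 13 mm farther back than shut.
Start: joints at [1.19, 0.521, -0.036, 1.599, 0.021, 1.021, -0.113], TCP at [0.191, -0.595, 0.231] pointing down, gripper open.
Joint ranges: [-2.91, 2.91], [-0.3, 2.13], [-1.5, 1.42], [0.17, 2.43], [-1.26, 4.41], [0.16, 1.93], [-2.52, 2.52]. Speed limits (rad/s): [1.89, 1.89, 2.39, 2.39, 3.01, 3.01, 3.01].

## Interface

Orientations are given as [roll, pitch, yaw] about the fixed x, y, z axes, in that order (R = Rz(yaw) Ry(pitch) Rx(roll)).
In Python, from workcell import bot gives the robot as it stands.
- The arm moves only by the tool servo_tool, never from a script. Its argument "plan" is a list of rows, each a list of 7 numbers: the finger opening in cm, from 0 to 8.54, then the shift along the tool's x, y, z in cm, then the turn, a rotation vector about the tool's x, y, z in degrees. In form: [[fingers, x, y, z, wx, wy, wz], ...]. A call has 1 to 10 rows; each row is the pose to reach, as a shift and turn from the pose commanded when the call began, along the tool's axes at that moment; what a row does not reach only later rows make up. A row lasts 1/10 s, in which the tool goes at most 50 mm and 8.59 degrees, less where a joint would pass 70% of its speed; a pose out of reach is approached as far as the arm can. A call with a gripper value outside its range is refused whole. The fingers move at their own pace and stop on an object; "force" is the grip in N (left out, the last holds). Time passes only in rows, so rows that repeat a pose let the fingers close. It gives the time, the measured TCP pose, the force, the opening and the grip force at its end, in the units of the state.
- bot.observe(): the state, without advancing time (a new reading comes with each control period).
- bot.grab_frame(name): name is "scene" or "top" or "wrist"; returns a dict with "frame" (480x640x3 uint8, blue, green, red), "mtx" (3x3 intrinsics, pixels), "R" (3x3) and "t" (3): a world point X has camera coordinates R X + t; the wrist camera has in their place "T_tool_cam" (4x4, takes a point from camera to tool coordinates, whose origin is the TCP and whose axes are the flange's). Camera axes: x right, y down, z forward; pixel columns grow to the right and rows downward; lengths in m; the calibration is good to about 2 mm. A picture is of the moment at which its call begins: read the wrist's pose just before it. There is no depth.
- bot.job_done(): hands the job in; it is judged then, once.
The state is a dict: "clock": time; "qpos": joint angles; "qd": joint speeds; "joint_efforts": joint torques, N m; "position": TCP position; "tool_rot": TCP orientation; "force": force on the tool from outside, world axes, zero at the start; "moment": the same for the moment, N m; "grip_width": finger opening in m; "finger_force": force on a finger pad.
Only numpy, scipy, OpenCV 4.12 (cv2) and the standard library are available. Lean on these libraries where they do the work, as an engineer would, in place of code of your own. Each camera call takes 0.05 s, during which the arm holds its last target. There are 200 camera calls.

## Working session

There is one attempt and no reset: what is moved stays moved. The work goes in short steps, Python scripts to look and compute and a tool call to move; the robot and the scene stay as the last step left them, time stands still between calls to the robot, and variables do not carry over. Pictures are saved under pics/ and viewed, at most 14 in all, crops included, and the job is handed in when it is done.

Besides the shell and the picture viewer there is one more tool, called after ">>>" in YAML: its name, and indented under it one key for each argument. servo_tool: Moves the arm, as the interface text tells. Its arguments: {"type":"object","properties":{"plan":{"type":"array","items":{"type":"array","items":{"type":"number"}}},"force":{"type":"number"}},"required":["plan"]}

```bash
ls; mkdir -p pics; python3 - <<'E'
from workcell import bot
import cv2,pickle
s=bot.observe();print(s)
d={}
for n in("top","scene"):
    f=bot.grab_frame(n);d[n]=f;cv2.imwrite(f"pics/{n}0.png",f["frame"]);print(n,f["mtx"],f["R"],f["t"])
pickle.dump(d,open("f0.pkl","wb"))
E
```

```text
pics
{'clock': 0.0, 'qpos': array([ 1.18980594,  0.52200825, -0.03633166,  1.59999023,  0.02120727,
        1.02107662, -0.11278828]), 'qd': array([ 0.00050859, -0.00011622,  0.00244335,  0.00016682,  0.00065136,
        0.00111016, -0.00189921]), 'joint_efforts': array([ 4.28450612e-04, -9.27096176e+01,  1.97980665e+00, -3.69933486e+01,
        1.78772846e-02,  8.14705360e-03, -3.11969825e-05]), 'position': array([ 0.19099987, -0.594761  ,  0.23073563]), 'tool_rot': array([-3.14049844e+00,  8.11996334e-05,  3.10799350e-01]), 'force': array([ 0.18941348,  0.16164798, -0.28330303]), 'moment': array([-0.03506814, -0.01991013, -0.00165123]), 'finger_force': 0.0, 'grip_width': 0.0855167595006823}
top [[448.14612705   0.         323.77598746]
 [  0.         448.14612705 238.54506893]
 [  0.           0.           1.        ]] [[-5.78914347e-03 -9.99983230e-01  1.57092500e-04]
 [-9.94407986e-01  5.74030128e-03 -1.05450495e-01]
 [ 1.05447825e-01 -7.66682079e-04 -9.94424541e-01]] [0.0855487  0.57679036 0.93068252]
scene [[613.91540942   0.         313.8523605 ]
 [  0.         613.91540942 238.83743549]
 [  0.           0.           1.        ]] [[-0.85792789 -0.51361089  0.01279021]
 [-0.33465521  0.53976742 -0.77243577]
 [ 0.38982769 -0.6669745  -0.63496408]] [0.48720253 0.21305644 1.18844423]
```

View pics/top0.png

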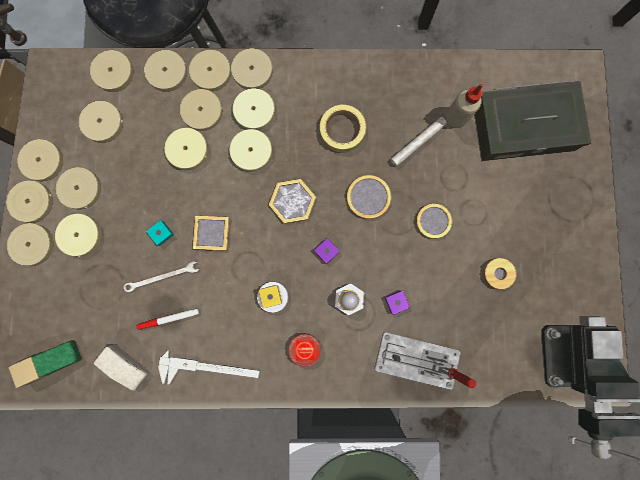

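View pics/scene0.png

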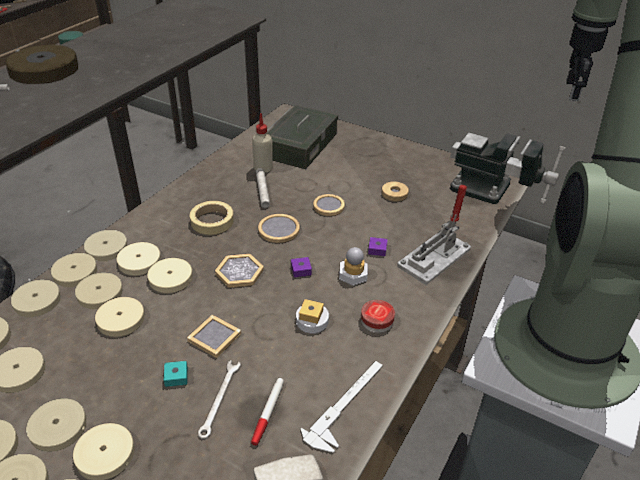

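The top view shows these:
- The square block (yellow) on the round plate at (271,297), and the ball on the collar on the hex plate at (349,298).
- Nests: hex (292,201), large round (369,197), small round (434,220), square (211,233), and the dimple block (500,274).
- Look-alikes: turquoise block (159,233), purple blocks (326,251) and (398,302), and an open ring (343,128) with no felt. There are also pale discs at the upper left.

I'll check this with one close crop.

```bash
cat > h.py <<'E'
import numpy as np,cv2,pickle
from workcell import bot
def ray(f,u,v,z):
    K,R,t=f["mtx"],np.array(f["R"]),np.array(f["t"])
    d=R.T@np.linalg.solve(K,[u,v,1.]);c=-R.T@t
    return c+d*(z-c[2])/d[2]
def proj(f,X):
    p=f["mtx"]@(np.array(f["R"])@np.array(X)+f["t"]);return p[:2]/p[2]
E
python3 - <<'E'
from h import *
d=pickle.load(open("f0.pkl","rb"));f=d["top"]["frame"]
a=cv2.resize(f[170:330,190:530],None,fx=2.35,fy=2.35,interpolation=cv2.INTER_CUBIC)
g=d["scene"]["frame"][180:360,180:430]
b=cv2.resize(g,None,fx=1.2,fy=1.2)
cv2.imwrite("pics/crop.png",a)
t=d["top"]
for n,u,v,z in [("round",271,297,.02),("sq",270,296,.04),("hex",350,299,.02),("ball",349,297,.056),("nhex",292,201,.012),("nlarge",369,197,.012),("nsmall",434.5,220.5,.012),("nsq",211,233,.012),("nball",500.5,274,.016)]:
    print(n,ray(t,u,v,z).round(3))
t=d["scene"]
for n,u,v,z in [("ball",354.5,255.5,.056),("sq",312,307,.04),("nball",395,189,.016),("nsmall",329,205,.012)]:
    print(n,ray(t,u,v,z).round(3))
E
```

```text
round [0.453 0.196 0.02 ]
sq [0.456 0.196 0.04 ]
hex [0.448 0.027 0.02 ]
ball [0.453 0.031 0.056]
nhex [0.663 0.152 0.012]
nlarge [ 0.671 -0.018  0.012]
nsmall [ 0.618 -0.161  0.012]
nsq [0.593 0.329 0.012]
nball [ 0.5   -0.299  0.016]
ball [0.45  0.03  0.056]
sq [0.456 0.195 0.04 ]
nball [ 0.503 -0.296  0.016]
nsmall [ 0.615 -0.152  0.012]
```

View pics/crop.png

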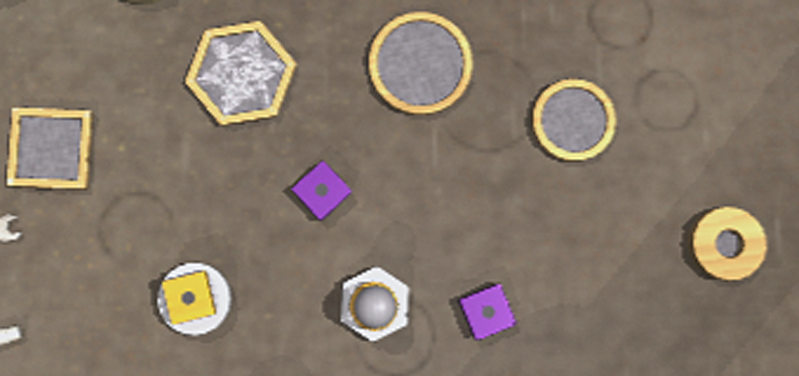

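The crop agrees with the descriptions. Next I'll measure accurately by segmentation in the top view, including the yaw of the square and the hexagons.

```bash
cat > seg.py <<'E'
from h import *
from scipy.optimize import minimize
d=pickle.load(open("f0.pkl","rb"));t=d["top"];im=t["frame"]
hsv=cv2.cvtColor(im,cv2.COLOR_BGR2HSV)
vis=im.copy()
def hull(u,v,r,lo,hi):
    m=np.zeros(im.shape[:2],np.uint8);m[v-r:v+r,u-r:u+r]=cv2.inRange(hsv,lo,hi)[v-r:v+r,u-r:u+r]
    m=cv2.morphologyEx(m,cv2.MORPH_OPEN,np.ones((2,2)))
    n,l,st,_=cv2.connectedComponentsWithStats(m);k=1+np.argmax(st[1:,4])
    ys,xs=np.nonzero(l==k);h=cv2.convexHull(np.c_[xs,ys].astype(np.int32));cv2.polylines(vis,[h],True,(0,0,255),1)
    return h.reshape(-1,2).astype(float)
def fit(h,z,n):  # world polygon at height z
    w=np.array([ray(t,*p,z)[:2] for p in h])
    a=w.astype(np.float32);M=cv2.moments(a*1000);c=np.array([M["m10"],M["m01"]])/M["m00"]/1000
    A=M["m00"]/1e6
    if n==0: return c.round(4),"dia mm",round(2000*np.sqrt(A/np.pi),1)
    msk=np.zeros((400,400),np.uint8);cv2.fillPoly(msk,[((w-c)*3000+200).astype(np.int32)],255)
    y,x=np.nonzero(msk);x=x-200.;y=y-200.
    # n-fold moment angle: corners direction
    r=np.hypot(x,y);ph=np.angle(np.sum(r**n*np.exp(1j*n*np.arctan2(y,x))))/n
    flat=np.degrees(ph)+180/n
    flat=(flat+180/n)%(360/n)-180/n
    return c.round(4),"flat yaw",round(flat,1),"side-eq",round(1000*np.sqrt(A if n==4 else A/.866),1)
wood=((12,60,120),(35,255,255))
for nm,u,v,z,n in [("nhex",292,201,.012,6),("nlarge",369,197,.012,0),("nsmall",434,220,.012,0),("nsq",211,233,.012,4),("nball",500,274,.016,0)]:
    print(nm,*fit(hull(u,v,32,*wood),z,n))
print("sq",*fit(hull(270,296,16,(20,120,120),(35,255,255)),.04,4))
print("round",*fit(hull(272,297,24,(0,0,200),(180,50,255)),.02,0))
print("hex",*fit(hull(350,299,24,(0,0,200),(180,50,255)),.02,6))
cv2.imwrite("pics/seg.png",cv2.resize(vis[170:330,190:530],None,fx=2.35,fy=2.35,interpolation=cv2.INTER_NEAREST))
E
python3 seg.py
```

```text
nhex [0.6622 0.149 ] flat yaw 9.1 side-eq 92.5
nlarge [ 0.6706 -0.02  ] dia mm 97.5
nsmall [ 0.6158 -0.1629] dia mm 77.3
nsq [0.5919 0.3276] flat yaw -1.4 side-eq 73.1
nball [ 0.4996 -0.301 ] dia mm 67.1
sq [0.4532 0.1936] flat yaw 14.0 side-eq 38.9
round [0.4523 0.1876] dia mm 58.7
hex [0.4474 0.0245] flat yaw 24.4 side-eq 55.0
```

View pics/seg.png

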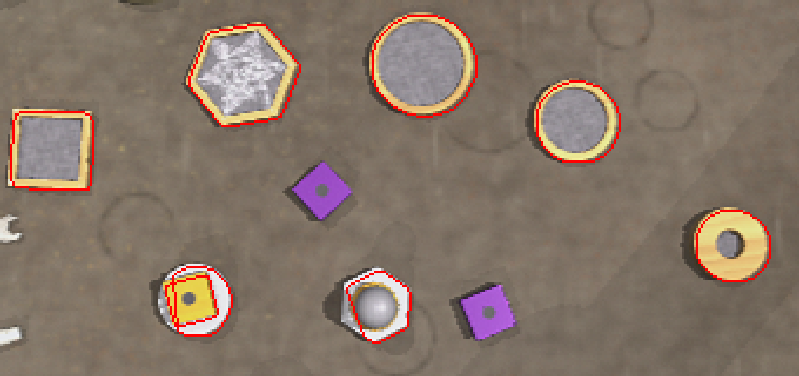

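The nest sizes fit the description to within 1 mm. I'll move to above the ball stack, with yaw going to 0.

>>> servo_tool:
  plan:
    - [8.5,5,-3.5,0,0,0,4]
    - [8.5,10,-7.5,0,0,0,8]
    - [8.5,15,-11,0,0,0,12]
    - [8.5,20,-15,0,0,0,17.8]
    - [8.5,25,-19,0,0,0,17.8]
    - [8.5,29,-22,0,0,0,17.8]
    - [8.5,32,-26,0,0,0,17.8]
    - [8.5,35,-31,0,0,0,17.8]
    - [8.5,37.5,-36,0,0,0,17.8]
    - [8.5,39,-40,0,0,0,17.8]
  force: 20

```text
clock: 1.1
position: [0.4277, -0.1593, 0.2312]
tool_rot: [-3.142, -0.0, 0.0]
force: [2.2, 0.3, 0.8]
grip_width: 0.085
finger_force: 0.0
```

>>> servo_tool:
  plan:
    - [8.5,0.5,-5,1,0,0,0]
    - [8.5,1,-10,2,0,0,0]
    - [8.5,1.5,-14,3,0,0,0]
    - [8.5,1.5,-14,3,0,0,0]
    - [8.5,1.5,-14,3,0,0,0]

```text
clock: 1.6
position: [0.4422, -0.0207, 0.201]
tool_rot: [-3.142, 0.001, 0.002]
force: [-0.8, -1.0, 0.9]
grip_width: 0.085
finger_force: 0.0
```

```bash
cat >> h.py <<'E'
from scipy.spatial.transform import Rotation as Ro
def wrist():
    s=bot.observe();f=bot.grab_frame("wrist")
    T=np.eye(4);T[:3,:3]=Ro.from_euler("xyz",s["tool_rot"]).as_matrix();T[:3,3]=s["position"]
    C=np.linalg.inv(T@f["T_tool_cam"]);f["R"],f["t"]=C[:3,:3],C[:3,3];f["s"]=s
    return f
E
python3 - <<'E'
from h import *
f=wrist();print(f["s"]["clock"],f["s"]["position"],f["mtx"],f["T_tool_cam"].round(3));pickle.dump(f,open("w1.pkl","wb"))
cv2.imwrite("pics/w1.png",f["frame"])
for X in [(.4532,.1936,.04),(.45,.03,.056)]:print(proj(f,X))
E
```

```text
1.6 [ 0.44216884 -0.02071296  0.20101256] [[335.42987277   0.         316.3147148 ]
 [  0.         335.42987277 244.46404021]
 [  0.           0.           1.        ]] [[ 0.    -0.959 -0.282  0.073]
 [ 1.     0.     0.     0.   ]
 [-0.    -0.282  0.959 -0.143]
 [ 0.     0.     0.     1.   ]]
[ 82.68151656 214.86671827]
[257.81946051 222.52670875]
```

View pics/w1.png

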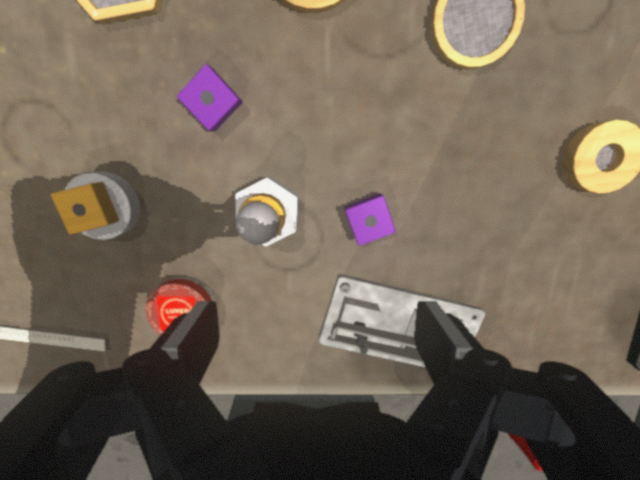

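The wrist view shows the ball at (258,222), which is exactly where (0.450, 0.030, 0.056) projects. I'll go for the ball with the fingertips about 5 mm above the collar.

>>> servo_tool:
  plan:
    - [8.5,0.8,-4,2,0,0,0]
    - [8.5,0.8,-5.1,5,0,0,0]
    - [8.5,0.8,-5.1,9,0,0,0]
    - [8.5,0.8,-5.1,12,0,0,0]
    - [8.5,0.8,-5.1,14.5,0,0,0]
    - [8.5,0.8,-5.1,15.6,0,0,0]
    - [8.5,0.8,-5.1,15.6,0,0,0]
  force: 20

```text
clock: 2.35
position: [0.4499, 0.0287, 0.0446]
tool_rot: [3.141, 0.002, -0.001]
force: [-0.7, -0.4, 1.1]
grip_width: 0.0849
finger_force: 0.0
```

>>> servo_tool:
  plan:
    - [5,0,0,0,0,0,0]
    - [4,0,0,0,0,0,0]
    - [3.7,0,0,0,0,0,0]
    - [3.6,0,0,0,0,0,0]
    - [3.6,0,0,0,0,0,0]

```text
clock: 2.85
position: [0.451, 0.0298, 0.0462]
tool_rot: [-3.141, -0.002, 0.0]
force: [-0.2, 0.8, 10.9]
grip_width: 0.0364
finger_force: 18.8
```

```bash
python3 - <<'E'
from h import *
f=wrist();print(f["s"]["position"],f["s"]["force"],f["s"]["grip_width"],f["s"]["finger_force"])
a=cv2.resize(f["frame"][200:480,160:480],None,fx=1.25,fy=1.25)
g=bot.grab_frame("scene");b=cv2.resize(g["frame"][190:310,290:430],None,fx=2.8,fy=2.8,interpolation=cv2.INTER_CUBIC)
h=max(a.shape[0],b.shape[0]);o=np.zeros((h,a.shape[1]+b.shape[1],3),np.uint8);o[:a.shape[0],:a.shape[1]]=a;o[:b.shape[0],a.shape[1]:]=b
cv2.imwrite("pics/g1.png",o)
E
```

```text
[0.45101633 0.02978885 0.04615344] [-0.15477266  0.77870281 10.93234533] 0.03640219120798491 18.83345067501068
```

View pics/g1.png

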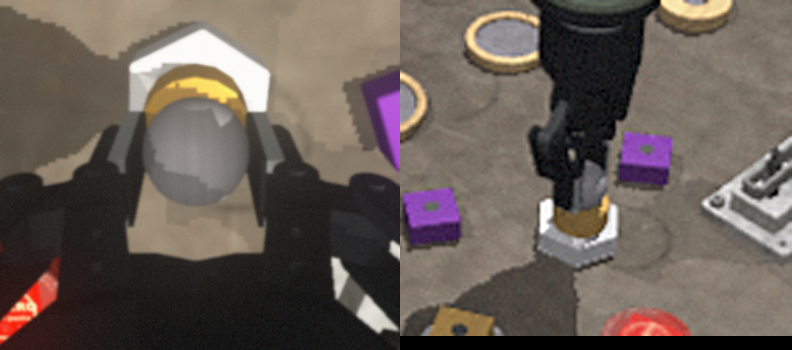

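The ball is held centrally between the pads, clear of the collar. I'll lift it.

>>> servo_tool:
  plan:
    - [3.6,0,0,-0.5,0,0,0]
    - [3.6,0,0,-1.5,0,0,0]
    - [3.6,0,0,-3,0,0,0]
    - [3.6,0,0,-5,0,0,0]
    - [3.6,0,0,-7,0,0,0]
    - [3.6,0,0,-7,0,0,0]

```text
clock: 3.55
position: [0.4515, 0.0296, 0.1179]
tool_rot: [-3.141, -0.004, -0.0]
force: [0.8, 0.5, -3.1]
grip_width: 0.0367
finger_force: 20.4
```

```bash
python3 - <<'E'
from h import *
f=wrist();print(f["s"]["position"],f["s"]["force"],f["s"]["grip_width"],f["s"]["finger_force"])
a=cv2.resize(f["frame"][200:480,160:480],None,fx=1.25,fy=1.25)
g=bot.grab_frame("scene");b=cv2.resize(g["frame"][170:290,290:430],None,fx=2.8,fy=2.8,interpolation=cv2.INTER_CUBIC)
h=max(a.shape[0],b.shape[0]);o=np.zeros((h,a.shape[1]+b.shape[1],3),np.uint8);o[:a.shape[0],:a.shape[1]]=a;o[:b.shape[0],a.shape[1]:]=b
cv2.imwrite("pics/g2.png",o)
E
```

```text
[0.45145161 0.02963306 0.1179129 ] [ 0.75748416  0.45049751 -3.13160025] 0.03671352112420368 20.35098373889923
```

View pics/g2.png

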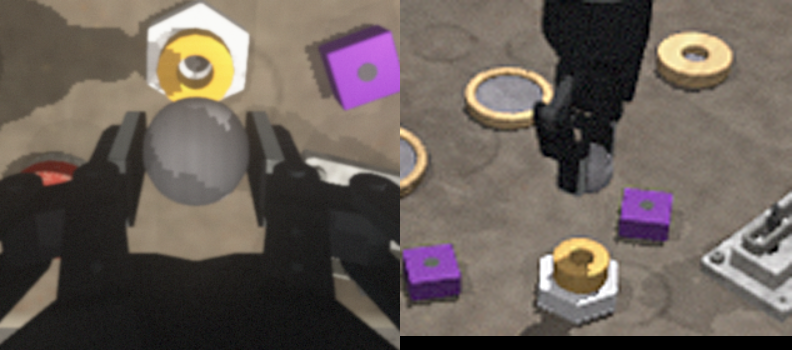

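The ball is held and the collar is left in place with its bore empty. I'll carry the ball to just short of the dimple block.

>>> servo_tool:
  plan:
    - [3.6,0.2,3,-0.5,0,0,0]
    - [3.6,0.3,7,-1,0,0,0]
    - [3.6,0.4,11,-1,0,0,0]
    - [3.6,0.5,15,-1,0,0,0]
    - [3.6,0.6,19,-1,0,0,0]
    - [3.6,0.7,23,-1,0,0,0]
    - [3.6,0.8,27,-1,0,0,0]
    - [3.6,0.9,30.5,-1,0,0,0]
    - [3.6,0.9,33,-1,0,0,0]
    - [3.6,0.9,33,-1,0,0,0]

```text
clock: 4.65
position: [0.4581, -0.3037, 0.1241]
tool_rot: [3.141, 0.001, -0.004]
force: [0.1, 1.2, -2.1]
grip_width: 0.0366
finger_force: 20.4
```

>>> servo_tool:
  plan:
    - [3.6,0,0,0,0,0,0]
    - [3.6,0,0,0,0,0,0]

```text
clock: 4.85
position: [0.4593, -0.2992, 0.1248]
tool_rot: [-3.141, 0.001, 0.001]
force: [-0.3, 1.3, -1.5]
grip_width: 0.0365
finger_force: 20.4
```

```bash
cat >> h.py <<'E'
def blob(f,X,r,lo,hi):
    "hull of the coloured blob nearest the projected world point X"
    im=f["frame"];u,v=proj(f,X);m=cv2.inRange(cv2.cvtColor(im,cv2.COLOR_BGR2HSV),lo,hi)
    k=np.zeros_like(m);cv2.circle(k,(int(u),int(v)),r,255,-1);m=cv2.morphologyEx(m&k,cv2.MORPH_OPEN,np.ones((3,3)))
    n,l,st,_=cv2.connectedComponentsWithStats(m);b=1+np.argmax(st[1:,4]);ys,xs=np.nonzero(l==b)
    return cv2.convexHull(np.c_[xs,ys].astype(np.int32)).reshape(-1,2).astype(float)
def world(f,h,z):
    w=np.array([ray(f,*p,z)[:2] for p in h]);M=cv2.moments((w*1000).astype(np.float32))
    return w,np.array([M["m10"],M["m01"]])/M["m00"]/1000,M["m00"]
E
python3 - <<'E'
from h import *
f=wrist();pickle.dump(f,open("w2.pkl","wb"));print(f["s"]["position"],f["s"]["grip_width"],f["s"]["finger_force"])
h=blob(f,(.4996,-.301,.016),110,(12,60,100),(35,255,255))
w,c,A=world(f,h,.016);print(c,2*np.sqrt(A/np.pi),proj(f,(*c,.016)))
v=f["frame"].copy();cv2.polylines(v,[h.astype(np.int32)],1,(0,0,255));cv2.imwrite("pics/w2.png",v)
E
```

```text
[ 0.45928506 -0.29924194  0.12478088] 0.03646379748038906 20.448888838291168
[ 0.49500776 -0.30206051] 161.21581009117514 [319.45792188 196.99461134]
```

View pics/w2.png

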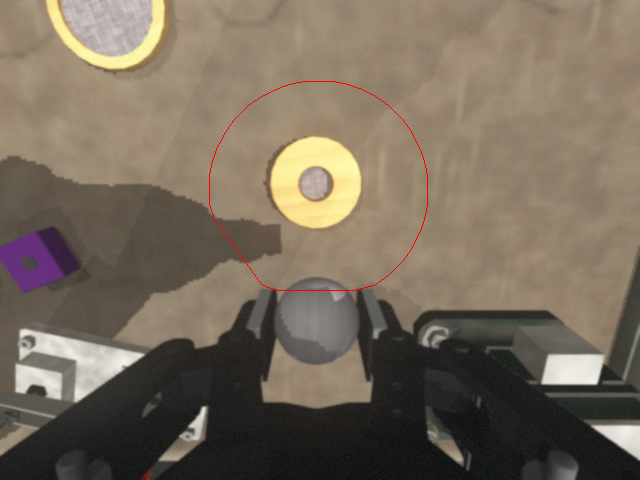

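The block top is centred at (316,183), with the ball at (316.5,320). The colour threshold let the bench in, so I'll use these hand-read centres.

```bash
python3 - <<'E'
from h import *
f=pickle.load(open("w2.pkl","rb"));p=f["s"]["position"]
c=ray(f,316,183,.016);b=ray(f,316.5,320,p[2]+.0098);print(c,b-p)
h=blob(f,(.4996,-.301,.016),90,(15,110,130),(35,255,255));w,c2,A=world(f,h,.016);print(c2,2*np.sqrt(A/np.pi))
print("move cm",(c-b)*100)
E
```

```text
[ 0.50539137 -0.29945207  0.016     ] [-0.00129054 -0.00066265  0.0098    ]
[ 0.49107568 -0.28496376] 31.274323650397495
move cm [  4.73968476   0.04525255 -11.85808828]
```

>>> servo_tool:
  plan:
    - [3.6,1.5,0,0.5,0,0,0]
    - [3.6,3,0,2,0,0,0]
    - [3.6,4.4,0,4,0,0,0]
    - [3.6,4.4,0,6.5,0,0,0]
    - [3.6,4.4,0,7.5,0,0,0]
    - [3.6,4.4,0,7.5,0,0,0]
    - [3.6,4.4,0,7.5,0,0,0]

```text
clock: 5.6
position: [0.5037, -0.3003, 0.0509]
tool_rot: [3.141, -0.0, 0.0]
force: [-0.5, -0.4, -1.6]
grip_width: 0.0366
finger_force: 20.5
```

```bash
python3 - <<'E'
from h import *
f=wrist();pickle.dump(f,open("w3.pkl","wb"));print(f["s"]["position"],f["s"]["grip_width"],f["s"]["finger_force"])
v=f["frame"].copy()
for c,col in(((.5054,-.2995),(0,0,255)),((.4996,-.301),(255,0,0))):
    pts=np.array([proj(f,(c[0]+.034*np.cos(a),c[1]+.034*np.sin(a),.016)) for a in np.linspace(0,6.28,40)]).astype(np.int32);cv2.polylines(v,[pts],1,col)
cv2.imwrite("pics/w3.png",v[100:420,120:520])
E
```

```text
[ 0.50372332 -0.30033514  0.05094349] 0.036635671468988 20.471291542053223
```

View pics/w3.png

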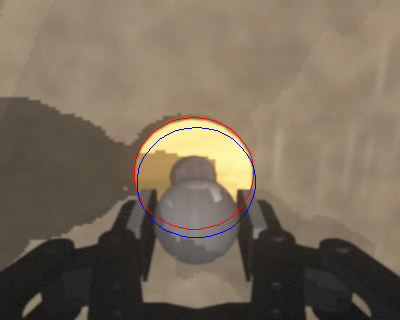

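The red circle (0.505, -0.300) fits the block. I'll lower gently.

>>> servo_tool:
  plan:
    - [3.6,0.2,-0.05,0.4,0,0,0]
    - [3.6,0.25,-0.05,1.1,0,0,0]
    - [3.6,0.25,-0.05,1.7,0,0,0]
    - [3.6,0.25,-0.05,2.1,0,0,0]
    - [3.6,0.25,-0.05,2.3,0,0,0]
    - [3.6,0.25,-0.05,2.5,0,0,0]
    - [3.6,0.25,-0.05,2.6,0,0,0]
    - [3.6,0.25,-0.05,2.7,0,0,0]
    - [3.6,0.25,-0.05,2.7,0,0,0]
    - [3.6,0.25,-0.05,2.7,0,0,0]

```text
clock: 6.65
position: [0.506, -0.2999, 0.0234]
tool_rot: [3.142, -0.0, 0.0]
force: [0.1, -0.7, -1.6]
grip_width: 0.0361
finger_force: 20.5
```

>>> servo_tool:
  plan:
    - [3.6,0,0,0.05,0,0,0]
    - [3.6,0,0,0.1,0,0,0]
    - [3.6,0,0,0.1,0,0,0]

```text
clock: 6.95
position: [0.5059, -0.2999, 0.0223]
tool_rot: [-3.142, 0.0, 0.0]
force: [0.1, 1.0, -0.9]
grip_width: 0.0366
finger_force: 20.5
```

>>> servo_tool:
  plan:
    - [3.6,0,0,0.05,0,0,0]
    - [3.6,0,0,0.1,0,0,0]
    - [3.6,0,0,0.1,0,0,0]

```text
clock: 7.25
position: [0.5061, -0.3, 0.0216]
tool_rot: [3.141, -0.0, 0.0]
force: [-2.1, 1.0, 6.3]
grip_width: 0.0363
finger_force: 21.1
```

>>> servo_tool:
  plan:
    - [3.6,0,0,0.05,0,0,0]
    - [3.6,0,0,0.1,0,0,0]
    - [3.6,0,0,0.1,0,0,0]

```text
clock: 7.55
position: [0.5062, -0.3, 0.0212]
tool_rot: [3.141, -0.001, 0.0]
force: [-3.9, 2.2, 17.8]
grip_width: 0.0363
finger_force: 21.8
```

Contact is made, and I pressed a little more than I wanted. I'll relax upward and release slowly.

>>> servo_tool:
  plan:
    - [3.6,-0.05,0,-0.05,0,0,0]
    - [3.6,-0.1,0,-0.09,0,0,0]
    - [3.6,-0.1,0,-0.09,0,0,0]

```text
clock: 7.85
position: [0.5055, -0.2999, 0.0216]
tool_rot: [3.141, -0.001, 0.0]
force: [2.2, 0.5, 5.9]
grip_width: 0.0367
finger_force: 21.0
```

>>> servo_tool:
  plan:
    - [3.9,0,0,0,0,0,0]
    - [4.2,0,0,0,0,0,0]
    - [5,0,0,0,0,0,0]
    - [6.5,0,0,0,0,0,0]
    - [7.5,0,0,0,0,0,0]
    - [8,0,0,0,0,0,0]
    - [8,0,0,-1,0,0,0]
    - [8.5,0,0,-3,0,0,0]
    - [8.5,0,0,-6,0,0,0]
    - [8.5,-1.5,-3,-9,0,0,0]

```text
clock: 8.85
position: [0.4904, -0.2723, 0.1127]
tool_rot: [3.14, -0.001, -0.003]
force: [0.5, 0.8, 0.6]
grip_width: 0.0849
finger_force: 0.0
```

>>> servo_tool:
  plan:
    - [8.5,-1,-3,-2,0,0,0]
    - [8.5,-1.5,-7,-2,0,0,0]
    - [8.5,-2,-11,-2,0,0,0]
    - [8.5,-2.5,-15,-2,0,0,0]
    - [8.5,-3,-19,-2,0,0,0]
    - [8.5,-3.5,-23,-2,0,0,0]
    - [8.5,-4.5,-27,-2,0,0,0]
    - [8.5,-5.5,-30,-2,0,0,0]
    - [8.5,-6,-30,-2,0,0,0]
    - [8.5,-6,-30,-2,0,0,0]

```text
clock: 9.85
position: [0.4295, 0.0304, 0.1318]
tool_rot: [3.141, -0.0, 0.002]
force: [0.6, 0.3, 1.0]
grip_width: 0.0849
finger_force: 0.0
```

>>> servo_tool:
  plan:
    - [8.5,0,0,0,0,0,0]
    - [8.5,0,0,0,0,0,0]

```text
clock: 10.05
position: [0.4303, 0.0292, 0.1314]
tool_rot: [3.141, -0.0, -0.002]
force: [-0.2, 0.9, -1.1]
grip_width: 0.0848
finger_force: 0.0
```

```bash
python3 - <<'E'
from h import *
f=wrist();pickle.dump(f,open("w4.pkl","wb"));print(f["s"]["position"],f["s"]["clock"])
v=f["frame"]
def circ(v,f,c,r,z,col):
    pts=np.array([proj(f,(c[0]+r*np.cos(a),c[1]+r*np.sin(a),z)) for a in np.linspace(0,6.28,60)]).round().astype(np.int32);cv2.polylines(v,[pts],1,col)
t=bot.grab_frame("top");pickle.dump(t,open("t1.pkl","wb"))
a=v[0:330,120:540].copy();b=cv2.resize(t["frame"][240:310,450:530],None,fx=4,fy=4,interpolation=cv2.INTER_CUBIC)
o=np.zeros((330,740,3),np.uint8);o[:,:420]=a;o[:280,420:]=b;cv2.imwrite("pics/w4.png",o)
E
```

```text
[0.43027303 0.02917565 0.13138314] 10.05
```

View pics/w4.png

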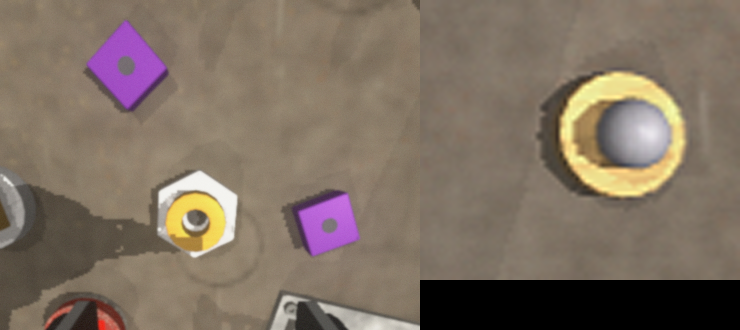

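The ball sits centred in its dimple, allowing for parallax. The collar is at wrist pixel (316,220) on the hex plate.

```bash
python3 - <<'E'
from h import *
f=pickle.load(open("w4.pkl","rb"))
print(ray(f,316,220.5,.04))
h=blob(f,ray(f,316,220,.04),42,(15,140,100),(35,255,255));w,c,A=world(f,h,.04);print("collar",c,2*np.sqrt(A/np.pi))
h=blob(f,ray(f,318,213,.02),60,(0,0,170),(180,60,255));w,c,A=world(f,h,.02)
print("hex",c,np.sqrt(A/.866));p=cv2.approxPolyDP(h.astype(np.int32),5,True).reshape(-1,2);print(p.tolist())
q=np.array([ray(f,*x,.02)[:2] for x in p]);e=np.roll(q,-1,0)-q;print(np.degrees(np.arctan2(e[:,1],e[:,0])).round(1),(np.linalg.norm(e,axis=1)*1000).round(1))
E
```

```text
[0.45189583 0.02875275 0.04      ]
collar [0.45099398 0.02955452] 41.567652910583035
hex [0.45622616 0.02515972] 53.58373183431217
[[353, 238], [333, 248], [282, 218], [279, 191], [317, 171], [357, 196]]
[ 117.7   58.5    4.5  -62.8 -121.5  176.4] [17.6 46.5 20.8 32.2 35.5 33. ]
```

>>> servo_tool:
  plan:
    - [8.5,1.2,0,2,0,0,0]
    - [8.5,2.1,0,5,0,0,0]
    - [8.5,2.1,0,8,0,0,0]
    - [8.5,2.1,0,10,0,0,0]
    - [8.5,2.1,0,10.5,0,0,0]
    - [6,2.1,0,10.5,0,0,0]
    - [4.2,2.1,0,10.5,0,0,0]
    - [4,2.1,0,10.5,0,0,0]
    - [4,2.1,0,10.5,0,0,0]
  force: 40

```text
clock: 11.05
position: [0.4515, 0.03, 0.0275]
tool_rot: [3.142, -0.002, -0.0]
force: [-2.2, -0.9, 17.3]
grip_width: 0.0425
finger_force: 38.1
```

>>> servo_tool:
  plan:
    - [4,0,0,0,0,0,0]
    - [4,0,0,0,0,0,0]

```text
clock: 11.25
position: [0.4515, 0.03, 0.0275]
tool_rot: [3.142, -0.002, -0.0]
force: [-2.4, -0.8, 16.3]
grip_width: 0.0424
finger_force: 38.2
```

>>> servo_tool:
  plan:
    - [4,0,0,-1.5,0,0,0]
    - [4,0,0,-4,0,0,0]
    - [4,1,1,-8,0,0,0]
    - [4,3,4,-9,0,0,0]
    - [4,5,8,-9,0,0,0]
    - [4,7,12,-9,0,0,0]
    - [4,9,16,-9,0,0,0]
    - [4,11,19.3,-9,0,0,0]
    - [4,11.3,19.3,-9,0,0,0]
    - [4,11.3,19.3,-9,0,0,0]

```text
clock: 12.25
position: [0.564, -0.1635, 0.1166]
tool_rot: [-3.141, -0.0, -0.001]
force: [-0.8, -0.3, -2.9]
grip_width: 0.0421
finger_force: 41.4
```

>>> servo_tool:
  plan:
    - [4,0,0,0,0,0,0]
    - [4,0,0,0,0,0,0]

```text
clock: 12.45
position: [0.5636, -0.1619, 0.1165]
tool_rot: [-3.141, 0.0, 0.001]
force: [-0.6, 0.4, -2.3]
grip_width: 0.0417
finger_force: 41.4
```

```bash
cat >> h.py <<'E'
def ring(v,f,c,r,z,col):
    pts=np.array([proj(f,(c[0]+r*np.cos(a),c[1]+r*np.sin(a),z)) for a in np.linspace(0,6.28,60)]).round().astype(np.int32);cv2.polylines(v,[pts],1,col)
E
python3 - <<'E'
from h import *
f=wrist();pickle.dump(f,open("w5.pkl","wb"));p=f["s"]["position"];print(p,f["s"]["grip_width"],f["s"]["finger_force"])
c=(.6158,-.1629);v=f["frame"].copy();ring(v,f,c,.039,.012,(0,0,255));
t=p+[0,0,.0125];ring(v,f,t,.022,t[2],(255,0,0))
for dx in(.005,):ring(v,f,(c[0]+dx,c[1]),.039,.012,(0,255,0))
cv2.imwrite("pics/w5.png",v[0:420,100:540])
E
```

```text
[ 0.56355647 -0.16186431  0.11654622] 0.04173423104335436 41.445448100566864
```

View pics/w5.png

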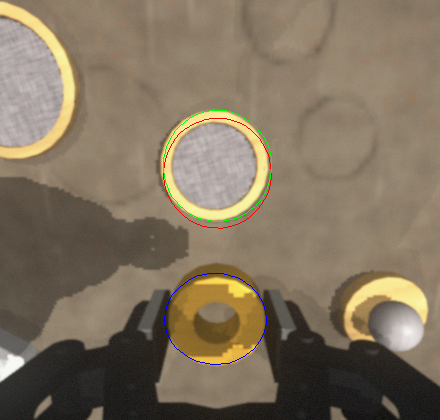

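The collar is well centred in the grip. The nest centre is about (0.6205, -0.1625), so the top view reads x about 5 mm short. I'll place the collar.

>>> servo_tool:
  plan:
    - [4,2,0,0.5,0,0,0]
    - [4,4.5,0,2,0,0,0]
    - [4,5.7,0,4.5,0,0,0]
    - [4,5.7,0,7,0,0,0]
    - [4,5.7,0,8.8,0,0,0]
    - [4,5.7,0,9.5,0,0,0]
    - [4,5.7,0,9.8,0,0,0]
    - [4,5.7,0,10,0,0,0]
    - [4,5.7,0,10,0,0,0]

```text
clock: 13.4
position: [0.6212, -0.1629, 0.017]
tool_rot: [3.141, -0.001, 0.0]
force: [-0.6, -0.0, -2.9]
grip_width: 0.0421
finger_force: 41.5
```

>>> servo_tool:
  plan:
    - [4,0,0,0,0,0,0]

```text
clock: 13.5
position: [0.6213, -0.163, 0.017]
tool_rot: [3.141, -0.001, 0.0]
force: [-0.1, -0.2, -1.8]
grip_width: 0.0423
finger_force: 41.5
```

>>> servo_tool:
  plan:
    - [4,0,0,0.08,0,0,0]
    - [4,0,0,0.12,0,0,0]
    - [4,0,0,0.12,0,0,0]
    - [5,0,0,0.12,0,0,0]
    - [6.5,0,0,0,0,0,0]
    - [8,0,0,0,0,0,0]
    - [8.5,0,0,-2,0,0,0]
    - [8.5,0,0,-5,0,0,0]
    - [8.5,-3,-3,-9,0,0,0]
    - [8.5,-7,-7,-11,0,0,0]

```text
clock: 14.5
position: [0.563, -0.1049, 0.1214]
tool_rot: [3.141, -0.003, -0.002]
force: [1.3, 1.3, 0.2]
grip_width: 0.0848
finger_force: 0.0
```

>>> servo_tool:
  plan:
    - [8.5,-2.5,-3,0,0,0,0]
    - [8.5,-5,-7,0,0,0,0]
    - [8.5,-8,-11,0,0,0,0]
    - [8.5,-12,-13,0,0,0,0]
    - [8.5,-13.5,-13,0,0,0,0]
    - [8.5,-13.5,-13,0,0,0,0]
    - [8.5,-13.5,-13,0,0,0,0]

```text
clock: 15.2
position: [0.4281, 0.0255, 0.1198]
tool_rot: [-3.142, -0.001, 0.0]
force: [0.3, 0.3, 0.3]
grip_width: 0.0851
finger_force: 0.0
```

```bash
python3 - <<'E'
from h import *
f=wrist();pickle.dump(f,open("w6.pkl","wb"));p=f["s"]["position"];print(p,f["s"]["clock"])
h=blob(f,(.453,.028,.02),65,(0,0,165),(180,60,255));w,c,A=world(f,h,.02)
print("hex",c,np.sqrt(A/.866),np.ptp(w,0));p=cv2.approxPolyDP(h.astype(np.int32),5,True).reshape(-1,2);print(p.tolist())
q=np.array([ray(f,*x,.02)[:2] for x in p]);e=np.roll(q,-1,0)-q;print(q.mean(0),np.degrees(np.arctan2(e[:,1],e[:,0])).round(1),(np.linalg.norm(e,axis=1)*1000).round(1))
v=f["frame"].copy();cv2.polylines(v,[p],1,(0,0,255))
t=bot.grab_frame("top");b=cv2.resize(t["frame"][180:260,395:475],None,fx=4,fy=4,interpolation=cv2.INTER_CUBIC)
o=np.zeros((360,760,3),np.uint8);o[:,:440]=v[60:420,100:540];o[:320,440:]=b;cv2.imwrite("pics/w6.png",o)
E
```

```text
[0.42810334 0.02552842 0.11981899] 15.2
hex [0.45194549 0.02794041] 59.56059112258085 [0.06557897 0.06117266]
[[354, 195], [351, 236], [344, 244], [306, 257], [272, 234], [272, 190], [312, 169]]
[0.44935237 0.02519916] [ 177.6  140.8  109.8   54.4   -2.1  -62.8 -121.2] [30.7  8.1 30.5 31.1 32.7 32.4 35.4]
```

View pics/w6.png

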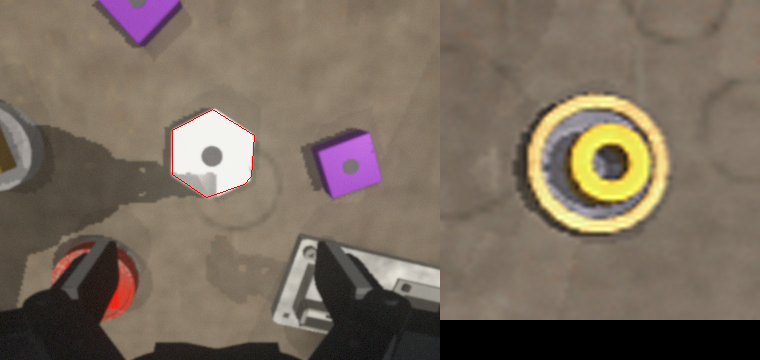

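The collar is flat in its nest. The hex plate is at (0.452, 0.028) with its gripped flats at yaw -2.3°, so I'll grasp it.

>>> servo_tool:
  plan:
    - [8.5,1.2,-0.1,2,0,0,2.3]
    - [8.5,2.4,-0.25,5,0,0,2.3]
    - [8.5,2.4,-0.25,8,0,0,2.3]
    - [8.5,2.4,-0.25,10.5,0,0,2.3]
    - [8.5,2.4,-0.25,11.7,0,0,2.3]
    - [8.5,2.4,-0.25,11.7,0,0,2.3]
    - [6.5,2.4,-0.25,11.7,0,0,2.3]
    - [5.6,2.4,-0.25,11.7,0,0,2.3]
    - [5.6,2.4,-0.25,11.7,0,0,2.3]
    - [5.6,2.4,-0.25,11.7,0,0,2.3]
  force: 60

```text
clock: 16.3
position: [0.4523, 0.0281, 0.0039]
tool_rot: [-3.141, -0.002, -0.041]
force: [-1.6, 1.3, 10.5]
grip_width: 0.0584
finger_force: 62.2
```

>>> servo_tool:
  plan:
    - [5.6,0,0,0,0,0,0]
    - [5.6,0,0,0,0,0,0]

```text
clock: 16.5
position: [0.4523, 0.0282, 0.0039]
tool_rot: [-3.141, -0.002, -0.04]
force: [-2.2, 0.0, 10.8]
grip_width: 0.0584
finger_force: 62.2
```

>>> servo_tool:
  plan:
    - [5.6,0,0,-1.5,0,0,0]
    - [5.6,0,0,-5,0,0,0]
    - [5.6,2,-1,-8.5,0,0,3]
    - [5.6,5,-3,-10,0,0,8]
    - [5.6,8,-6,-10,0,0,14]
    - [5.6,11,-9,-10,0,0,18.6]
    - [5.6,14,-12,-10,0,0,18.6]
    - [5.6,16.3,-12.8,-10,0,0,18.6]
    - [5.6,16.3,-12.8,-10,0,0,18.6]
    - [5.6,16.3,-12.8,-10,0,0,18.6]

```text
clock: 17.5
position: [0.6191, 0.1491, 0.1028]
tool_rot: [3.141, 0.0, -0.365]
force: [-0.9, -0.4, -6.1]
grip_width: 0.0582
finger_force: 70.2
```

>>> servo_tool:
  plan:
    - [5.6,0,0,0,0,0,0]
    - [5.6,0,0,0,0,0,0]

```text
clock: 17.7
position: [0.6189, 0.1489, 0.1029]
tool_rot: [3.142, 0.0, -0.365]
force: [0.1, 0.1, -5.8]
grip_width: 0.0581
finger_force: 70.2
```

```bash
python3 - <<'E'
from h import *
f=wrist();pickle.dump(f,open("w7.pkl","wb"));s=f["s"];p=s["position"];print(p,s["tool_rot"],s["grip_width"],s["finger_force"],s["qpos"][6],s["force"])
v=f["frame"].copy()
def hexa(c,af,yaw,z,col):
    pts=np.array([proj(f,(c[0]+af/2/.866*np.cos(a),c[1]+af/2/.866*np.sin(a),z)) for a in np.radians(yaw+30+60*np.arange(6))]).round().astype(np.int32);cv2.polylines(v,[pts],1,col)
hexa((.667,.1495),.092,9.1,.012,(0,0,255))
hexa(p[:2],.06,np.degrees(s["tool_rot"][2])+90,p[2]+.016,(255,0,0))
cv2.imwrite("pics/w7.png",v[0:440,80:560])
E
```

```text
[0.61894344 0.14885239 0.10293071] [ 3.14151690e+00  4.17594390e-05 -3.65210132e-01] 0.05807961807534996 70.22414803504944 -2.3469887827085216 [ 0.05532449  0.06894727 -5.79215812]
```

View pics/w7.png

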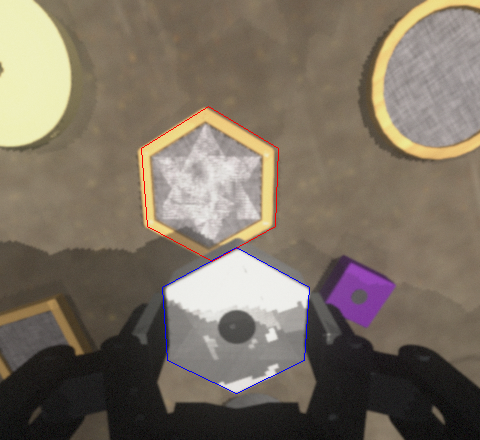

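The hex plate and its nest match in yaw. I'll place it.

>>> servo_tool:
  plan:
    - [5.6,2,-1,0.5,0,0,0]
    - [5.6,4,-1.8,2,0,0,0]
    - [5.6,4.5,-1.9,4.5,0,0,0]
    - [5.6,4.5,-1.9,6.5,0,0,0]
    - [5.6,4.5,-1.9,8,0,0,0]
    - [5.6,4.5,-1.9,8.6,0,0,0]
    - [5.6,4.5,-1.9,8.9,0,0,0]
    - [5.6,4.5,-1.9,9,0,0,0]
    - [5.6,4.5,-1.9,9,0,0,0]

```text
clock: 18.65
position: [0.6686, 0.1512, 0.0133]
tool_rot: [-3.141, -0.001, -0.365]
force: [-0.4, 0.2, -5.8]
grip_width: 0.0583
finger_force: 70.1
```

>>> servo_tool:
  plan:
    - [5.6,0,0,0,0,0,0]

```text
clock: 18.75
position: [0.6686, 0.1512, 0.0133]
tool_rot: [-3.141, -0.001, -0.365]
force: [0.2, 0.0, -6.0]
grip_width: 0.0579
finger_force: 70.1
```

>>> servo_tool:
  plan:
    - [5.6,0,0,0.08,0,0,0]
    - [5.6,0,0,0.12,0,0,0]
    - [5.6,0,0,0.12,0,0,0]
    - [6.2,0,0,0.12,0,0,0]
    - [7,0,0,0.1,0,0,0]
    - [8.4,0,0,0,0,0,0]
    - [8.5,0,0,-2,0,0,0]
    - [8.5,0,0,-5,0,0,0]
    - [8.5,-3,0.5,-8,0,0,-8]
    - [8.5,-7,1,-11,0,0,-16]

```text
clock: 19.75
position: [0.5995, 0.1661, 0.1232]
tool_rot: [3.141, -0.001, -0.082]
force: [0.1, 0.8, 2.0]
grip_width: 0.0852
finger_force: 0.0
```

>>> servo_tool:
  plan:
    - [8.5,-3,1,-1,0,0,-6]
    - [8.5,-7,2,-1,0,0,-12]
    - [8.5,-11,3,-1,0,0,-19]
    - [8.5,-15,4,-1,0,0,-19]
    - [8.5,-17.5,-1.4,-1,0,0,-19]
    - [8.5,-17.5,-1.4,-1,0,0,-19]
    - [8.5,-17.5,-1.4,-1,0,0,-19]

```text
clock: 20.45
position: [0.426, 0.1975, 0.1328]
tool_rot: [-3.141, -0.001, 0.249]
force: [0.7, -1.1, 0.6]
grip_width: 0.0852
finger_force: 0.0
```

I have one picture left to view, so from here I measure numerically.

```bash
cat > sq.py <<'E'
from h import *
f=wrist();pickle.dump(f,open("w8.pkl","wb"));s=f["s"];print(s["position"],np.degrees(s["tool_rot"][2]))
h=blob(f,(.458,.195,.04),48,(12,110,70),(35,255,255));w,c,A=world(f,h,.04)
r=cv2.minAreaRect((w*1000).astype(np.float32));print("sq",c,np.sqrt(A),r,[proj(f,(*c,.04))])
im=f["frame"];u,v=proj(f,(.455,.192,.02)).astype(int)
print(cv2.cvtColor(im,cv2.COLOR_BGR2HSV)[v-70:v+71:10,u][:, :].tolist())
h=blob(f,(.457,.192,.02),75,(0,0,120),(180,45,255));w,c,A=world(f,h,.02);print("round",c,2*np.sqrt(A/np.pi),np.ptp(w,0),cv2.minEnclosingCircle((w*1000).astype(np.float32)))
t=bot.grab_frame("top");h=blob(t,(.662,.149,.028),19,(0,0,185),(180,40,255));w,c,A=world(t,h,.028);print("hex placed (top)",c,np.sqrt(A/.866),"nest top .6622 .149")
E
python3 sq.py
```

```text
[0.42604015 0.19751262 0.13278428] 14.290740429394921
sq [0.45907307 0.19654723] 39.05256388563655 ((459.1356201171875, 196.46017456054688), (40.03671646118164, 38.72496032714844), 13.730620384216309) [array([328.13179405, 205.89799944])]
[[19, 70, 139], [18, 68, 136], [18, 67, 133], [30, 3, 243], [19, 100, 135], [27, 155, 245], [27, 157, 243], [15, 35, 132], [26, 162, 243], [27, 155, 245], [13, 7, 240], [17, 55, 138], [18, 74, 141], [18, 63, 137], [15, 67, 138]]
round [0.45721546 0.19334791] 66.21752239361456 [0.06653151 0.06694643] ((457.1534729003906, 193.5723419189453), 33.5609016418457)
hex placed (top) [0.66488611 0.15115171] 58.80459334588022 nest top .6622 .149
```

Square block at (0.459, 0.1965), yaw 13.7°, size 39–40 mm. Round plate at (0.457, 0.1935), 66 mm. The hex plate is within its nest. I'll grasp the square.

>>> servo_tool:
  plan:
    - [8.5,1.6,0.5,2,0,0,0.6]
    - [8.5,3.2,0.9,5,0,0,0.6]
    - [8.5,3.2,0.9,8,0,0,0.6]
    - [8.5,3.2,0.9,10.2,0,0,0.6]
    - [8.5,3.2,0.9,10.7,0,0,0.6]
    - [6,3.2,0.9,10.7,0,0,0.6]
    - [4.2,3.2,0.9,10.7,0,0,0.6]
    - [3.6,3.2,0.9,10.7,0,0,0.6]
    - [3.6,3.2,0.9,10.7,0,0,0.6]
    - [3.6,3.2,0.9,10.7,0,0,0.6]
  force: 40

```text
clock: 21.55
position: [0.4603, 0.1949, 0.0267]
tool_rot: [-3.141, -0.002, 0.236]
force: [-2.1, -1.0, 13.2]
grip_width: 0.0387
finger_force: 39.1
```

>>> servo_tool:
  plan:
    - [3.6,0,0,0,0,0,0]
    - [3.6,0,0,0,0,0,0]

```text
clock: 21.75
position: [0.4603, 0.1949, 0.0267]
tool_rot: [-3.141, -0.002, 0.236]
force: [-1.3, -0.8, 11.3]
grip_width: 0.039
finger_force: 39.1
```

>>> servo_tool:
  plan:
    - [3.6,0,0,-1.5,0,0,0]
    - [3.6,0,0,-5,0,0,0]
    - [3.6,1.5,-1,-8.5,0,0,2]
    - [3.6,4,-3,-9.3,0,0,7]
    - [3.6,7,-6,-9.3,0,0,14.9]
    - [3.6,10,-9,-9.3,0,0,14.9]
    - [3.6,11.9,-10.9,-9.3,0,0,14.9]
    - [3.6,11.9,-10.9,-9.3,0,0,14.9]
    - [3.6,11.9,-10.9,-9.3,0,0,14.9]

```text
clock: 22.65
position: [0.5495, 0.3284, 0.1185]
tool_rot: [3.141, 0.0, -0.024]
force: [0.1, -0.3, -1.1]
grip_width: 0.0387
finger_force: 42.2
```

>>> servo_tool:
  plan:
    - [3.6,0,0,0,0,0,0]
    - [3.6,0,0,0,0,0,0]

```text
clock: 22.85
position: [0.5498, 0.3275, 0.1187]
tool_rot: [3.141, -0.0, -0.025]
force: [0.0, 0.6, -2.7]
grip_width: 0.0386
finger_force: 42.2
```

```bash
cat > n.py <<'E'
import sys
from h import *
f=wrist();pickle.dump(f,open("wn.pkl","wb"));s=f["s"];print(s["position"],np.degrees(s["tool_rot"][2]),s["grip_width"],s["finger_force"],s["force"])
x,y,r=map(float,sys.argv[1:4])
h=blob(f,(x,y,.012),int(r),(14,85,165),(35,255,255));w,c,A=world(f,h,.012)
print("nest",c,np.sqrt(A),2*np.sqrt(A/np.pi),np.ptp(w,0),cv2.minAreaRect((w*1000).astype(np.float32)),np.ptp(h,0),proj(f,(x,y,.012)))
v=f["frame"].copy();cv2.polylines(v,[h.astype(np.int32)],1,(0,0,255));cv2.imwrite("pics/wn.png",v)
E
python3 n.py .597 .3295 95
```

```text
[0.54977229 0.32746131 0.11872084] -1.4417796502698226 0.03864726538284443 42.23056375980377 [ 0.02728245  0.61399093 -2.66067482]
nest [0.59722674 0.33031831] 74.15870916602627 83.67914248163909 [0.07690315 0.07745102] ((597.2128295898438, 330.4228820800781), (74.68643951416016, 74.74797058105469), 87.16749572753906) [105. 104.] [311.11017753 182.00939008]
```

>>> servo_tool:
  plan:
    - [3.6,2,-0.2,0.5,0,0,0.8]
    - [3.6,4,-0.4,2,0,0,0.8]
    - [3.6,4.8,-0.4,4.5,0,0,0.8]
    - [3.6,4.8,-0.4,7.2,0,0,0.8]
    - [3.6,4.8,-0.4,9.2,0,0,0.8]
    - [3.6,4.8,-0.4,9.9,0,0,0.8]
    - [3.6,4.8,-0.4,10.2,0,0,0.8]
    - [3.6,4.8,-0.4,10.3,0,0,0.8]
    - [3.6,4.8,-0.4,10.3,0,0,0.8]

```text
clock: 23.8
position: [0.5983, 0.3315, 0.0164]
tool_rot: [-3.141, -0.001, -0.038]
force: [-0.3, 0.2, -1.9]
grip_width: 0.0389
finger_force: 42.2
```

>>> servo_tool:
  plan:
    - [3.6,0,0,0,0,0,0]

```text
clock: 23.9
position: [0.5983, 0.3315, 0.0164]
tool_rot: [-3.141, -0.001, -0.038]
force: [0.6, 0.4, -1.4]
grip_width: 0.0389
finger_force: 42.2
```

>>> servo_tool:
  plan:
    - [3.6,0,0,0.1,0,0,0]
    - [3.6,0,0,0.15,0,0,0]
    - [3.6,0,0,0.15,0,0,0]
    - [4.5,0,0,0.15,0,0,0]
    - [6,0,0,0.05,0,0,0]
    - [8,0,0,0,0,0,0]
    - [8.5,0,0,-2,0,0,0]
    - [8.5,0,0,-5,0,0,0]
    - [8.5,-2,2,-9,0,0,0]
    - [8.5,-6,6,-11.3,0,0,0]

```text
clock: 24.9
position: [0.544, 0.282, 0.1267]
tool_rot: [-3.139, -0.003, -0.037]
force: [0.8, 1.4, 0.0]
grip_width: 0.0849
finger_force: 0.0
```

>>> servo_tool:
  plan:
    - [8.5,-3,3,0,0,0,0]
    - [8.5,-6,6,0,0,0,0]
    - [8.5,-9,8.4,0,0,0,0]
    - [8.5,-10.5,8.4,0,0,0,0]
    - [8.5,-10.5,8.4,0,0,0,0]
    - [8.5,-10.5,8.4,0,0,0,0]

```text
clock: 25.5
position: [0.4356, 0.2011, 0.1245]
tool_rot: [-3.141, -0.001, -0.038]
force: [0.2, -0.1, -0.1]
grip_width: 0.0851
finger_force: 0.0
```

```bash
python3 - <<'E'
from h import *
f=wrist();s=f["s"];print(s["position"],s["tool_rot"],s["clock"])
h=blob(f,(.457,.1935,.02),75,(0,0,120),(180,45,255));w,c,A=world(f,h,.02);print("round",c,2*np.sqrt(A/np.pi),np.ptp(w,0))
t=bot.grab_frame("top");h=blob(t,(.5919,.3276,.028),19,(20,140,150),(35,255,255));w,c,A=world(t,h,.028);print("sq placed (top)",c,np.sqrt(A),"nest .5919 .3276",cv2.minAreaRect((w*1000).astype(np.float32)))
E
```

```text
[0.43564218 0.20106632 0.12453167] [-3.14101338e+00 -9.33294784e-04 -3.79602140e-02] 25.5
round [0.45718444 0.19312549] 66.79690765329538 [0.06732794 0.06638602]
sq placed (top) [0.59355445 0.32941423] 38.05548624915466 nest .5919 .3276 ((593.1831665039062, 329.5014343261719), (39.259925842285156, 39.043052673339844), 89.66957092285156)
```

The square is seated. I'll grasp the round plate.

>>> servo_tool:
  plan:
    - [8.5,1.2,0.4,2,0,0,0]
    - [8.5,2.2,0.7,5,0,0,0]
    - [8.5,2.2,0.7,8,0,0,0]
    - [8.5,2.2,0.7,11,0,0,0]
    - [8.5,2.2,0.7,12.2,0,0,0]
    - [8.5,2.2,0.7,12.2,0,0,0]
    - [7,2.2,0.7,12.2,0,0,0]
    - [6.2,2.2,0.7,12.2,0,0,0]
    - [6.2,2.2,0.7,12.2,0,0,0]
    - [6.2,2.2,0.7,12.2,0,0,0]
  force: 60

```text
clock: 26.6
position: [0.4576, 0.1935, 0.004]
tool_rot: [-3.14, -0.002, -0.038]
force: [-2.9, 0.8, 11.4]
grip_width: 0.0631
finger_force: 62.6
```

>>> servo_tool:
  plan:
    - [6.2,0,0,0,0,0,0]
    - [6.2,0,0,0,0,0,0]

```text
clock: 26.8
position: [0.4576, 0.1935, 0.004]
tool_rot: [-3.14, -0.002, -0.038]
force: [-3.0, 1.4, 11.5]
grip_width: 0.0628
finger_force: 62.6
```

>>> servo_tool:
  plan:
    - [6.2,0,0,-1.5,0,0,0]
    - [6.2,0,0,-5,0,0,0]
    - [6.2,1,1,-9,0,0,0]
    - [6.2,4,4,-11,0,0,0]
    - [6.2,7,8,-11,0,0,0]
    - [6.2,10,12,-11,0,0,0]
    - [6.2,13,16,-11,0,0,0]
    - [6.2,16,19.5,-11,0,0,0]
    - [6.2,17.5,20.7,-11,0,0,0]
    - [6.2,17.5,20.7,-11,0,0,0]

```text
clock: 27.8
position: [0.6251, -0.0242, 0.1131]
tool_rot: [3.141, -0.002, -0.043]
force: [-0.3, 0.5, -5.1]
grip_width: 0.0628
finger_force: 63.4
```

>>> servo_tool:
  plan:
    - [6.2,0,0,0,0,0,0]
    - [6.2,0,0,0,0,0,0]

```text
clock: 28.0
position: [0.6231, -0.0198, 0.1128]
tool_rot: [-3.141, -0.0, -0.037]
force: [-0.1, 0.1, -6.2]
grip_width: 0.0628
finger_force: 63.4
```

```bash
python3 n.py .6755 -.0195 82
```

```text
[ 0.62312971 -0.0198391   0.11276152] -2.132594524494278 0.06281065624810006 63.404558706097305 [-0.11770865  0.10784324 -6.20563594]
nest [ 0.67703268 -0.01809329] 85.3172574005202 96.27021584447245 [0.09727781 0.0973948 ] ((678.421142578125, -18.780731201171875), (97.13329315185547, 92.55534362792969), 61.0924186706543) [136. 139.] [312.3826858  175.54270133]
```

>>> servo_tool:
  plan:
    - [6.2,2,-0.1,0.3,0,0,0]
    - [6.2,4,-0.2,1.5,0,0,0]
    - [6.2,5.3,-0.3,3.5,0,0,0]
    - [6.2,5.3,-0.3,6.5,0,0,0]
    - [6.2,5.3,-0.3,8.7,0,0,0]
    - [6.2,5.3,-0.3,9.5,0,0,0]
    - [6.2,5.3,-0.3,9.8,0,0,0]
    - [6.2,5.3,-0.3,9.9,0,0,0]
    - [6.2,5.3,-0.3,9.9,0,0,0]
    - [6.2,5.3,-0.3,9.9,0,0,0]

```text
clock: 29.05
position: [0.6773, -0.0197, 0.0143]
tool_rot: [-3.141, -0.001, -0.038]
force: [0.7, 0.5, -6.0]
grip_width: 0.0631
finger_force: 63.4
```

>>> servo_tool:
  plan:
    - [6.2,0,0,0.1,0,0,0]
    - [6.2,0,0,0.2,0,0,0]
    - [6.2,0,0,0.2,0,0,0]
    - [6.8,0,0,0.2,0,0,0]
    - [7.5,0,0,0.1,0,0,0]
    - [8.5,0,0,0,0,0,0]
    - [8.5,0,0,0,0,0,0]
    - [8.5,0,0,-2,0,0,0]
    - [8.5,0,0,-5,0,0,0]
    - [8.5,0,0,-9,0,0,0]

```text
clock: 30.05
position: [0.6758, -0.0197, 0.1028]
tool_rot: [3.142, 0.003, -0.038]
force: [0.5, -0.3, 0.6]
grip_width: 0.0852
finger_force: 0.0
```

>>> servo_tool:
  plan:
    - [8.5,-4,0,-3,0,0,0]
    - [8.5,-9,0,-7,0,0,0]
    - [8.5,-14,0,-10,0,0,0]
    - [8.5,-18,0,-12,0,0,0]
    - [8.5,-20,0,-12,0,0,0]
    - [8.5,-20,0,-12,0,0,0]
    - [8.5,-20,0,-12,0,0,0]
    - [8.5,-20,0,-12,0,0,0]

```text
clock: 30.85
position: [0.4775, -0.0121, 0.2231]
tool_rot: [-3.141, -0.0, -0.038]
force: [0.2, -0.1, -0.1]
grip_width: 0.085
finger_force: 0.0
```

```bash
python3 - <<'E'
from h import *
s=bot.observe();print(s["position"],s["clock"])
t=bot.grab_frame("top")["frame"];g=bot.grab_frame("scene")["frame"]
a=cv2.resize(t[165:305,185:525],(800,329),interpolation=cv2.INTER_CUBIC);b=cv2.resize(g[170:360,150:450],(411,260),interpolation=cv2.INTER_CUBIC)
o=np.zeros((600,800,3),np.uint8);o[:329]=a;o[335:595,:411]=b;cv2.imwrite("pics/fin.png",o)
E
```

```text
[ 0.47751822 -0.01207645  0.22307058] 30.85
```

View pics/fin.png

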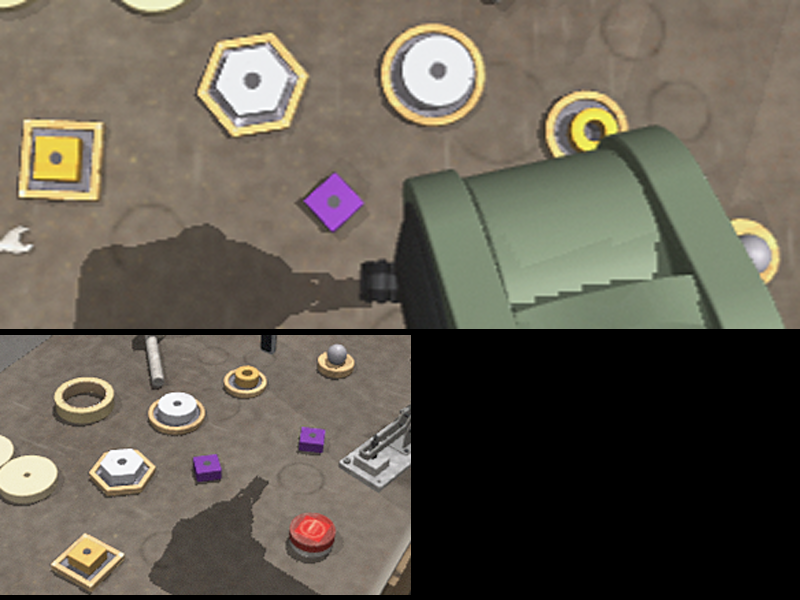

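All five pieces sit flat in their nests: hex (252,81), round (437,71), collar (594,128), square (57,158) and ball (755,250), with the gripper clear of everything. I'm handing in.

```bash
python3 -c "
from workcell import bot
print(bot.job_done())"
```

```text
the job is handed in; nothing more can be done
None
```

Both stacks are apart and all five pieces sit in their matching nests, handed in at about 31 s; while lowering the ball I briefly pressed it into its dimple with about 18 N before easing off and releasing it, so it may be marked.

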